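# Right the toppled bud vase under the display dome

### The job

The round-bottomed porcelain vase on the display plinth has been knocked: it leans over in its brass ring stand and the stand has slid off centre. Lift the glass dome off by its knob and set it down gently, wholly on the green felt mat; then tip the vase upright in its ring with a light touch, without taking it out of the ring, and slide the stand back until its foot is inside the brass circle inlaid in the plinth. Put the dome gently back over it, seated flat on the plinth's ledge all round, and leave the other china and the brush where they are.

Things in the scene. Friction and masses are not known exactly. Their poses are not given: they have to be found in the camera images.
- plinth: Round black display plinth, fixed to the sideboard, 192 mm across. Origin: centre of its underside, on the sideboard; z up. An outer ledge, 22 mm above the origin, carries the dome; a raised centre disc, 66 mm in radius, has its flat top 26 mm above the origin. A brass circle of 32 mm inner radius is inlaid flush in that top, concentric.
- mat: Green felt mat, 200 x 200 mm, 4 mm thick, fixed flat to the sideboard. Origin: centre of its underside; x and y along its edges.
- dome: Clear glass dome, open below, 146 mm outside diameter, 3 mm wall (140 mm inside), 0.4 kg, gold line round its rim. It starts on the plinth's ledge round the raised disc (4 mm of play all round). Origin: centre of the lower rim, the plane it stands on; z up. Glass crown 120 mm above the origin, inside 113 mm high at the middle; with the knob 156 mm high.
- dome_knob (a point): Middle of the dome's glass knob, 144 mm above the dome's origin: an upright cylinder of 28 mm diameter from 133 to 155 mm, on a 17 mm neck. To be gripped from above.
- stand: Brass ring stand, loose on the plinth, 0.2 kg. Origin: centre of the underside of its round foot (52 mm across, 4.5 mm high); z up. Three thin legs carry a round-bar ring, centre line 22.5 mm in radius and 20 mm above the origin, bar 6 mm thick (51 mm outside, 39 mm inside diameter). A sideways push on the ring or foot slides it (friction about 0.6).
- stand_seat (a point): Point on the stand's axis, 36.7 mm above its origin (16.7 mm above the ring's centre line), where the centre of the vase's ball lies when the vase sits in the ring.
- vase: White porcelain bud vase with blue and gold lines, about 110 g, heavy at the bottom: a ball of 25 mm radius with a slim neck and no foot. Origin: centre of the ball; its own z axis runs up the neck, whose lip is 50 mm from the origin. It starts leaning about 49 degrees in the ring, to any side; the ball turns in the ring like a ball in a socket and the slippery glaze (friction about 0.2) still keeps it at whatever lean it is left.
- vase_lip (a point): Centre of the vase's mouth, on its z axis, 50 mm from its origin. The neck is a cylinder of 15 mm diameter from 28 to 47 mm along the axis, with a lip of 19 mm diameter from 47 to 50 mm, and widens to 23 mm below 30 mm. With the vase upright the lip stands 87 mm above the plinth's top.
- cup1: Bystander: white teacup with a pink line, 72 mm across, 52 mm high, on saucer1. Origin: centre of its underside.
- saucer1: Bystander: white saucer, 128 mm across, 15 mm high. Origin: centre of its underside.
- cup2: Bystander: white teacup with a blue line, 72 mm across, 52 mm high, on saucer2. Origin: centre of its underside.
- saucer2: Bystander: white saucer, 128 mm across, 15 mm high. Origin: centre of its underside.
- salt_cellar: Bystander: six-sided white salt cellar with a green line, 60 mm across, 40 mm high, between plinth and mat. Origin: centre of its underside.
- sugar_bowl: Bystander: lidded white sugar bowl, 106 mm across (146 mm over its handles), 111 mm high. Origin: centre of its underside.
- milk_jug: Bystander: small white milk jug with a blue line, 70 mm across, 75 mm high. Origin: centre of its underside.
- brush: Bystander: soft dusting brush with a wooden handle, 170 mm long, lying beside the work, left of it. Origin: under its middle.

How it is judged (in metres and radians):
On the way, in this order (a step that is already met when the one before it is completed fails the run):
1. the dome stands wholly on the felt mat, upright and let go (x of dome in the frame of mat between -0.027 and 0.027 m and y of dome in the frame of mat between -0.027 and 0.027 m and z of dome in the frame of mat below 0.008 m and angle between dome's own z axis and vertical below 0.06 rad and linear speed of dome below 0.02 m/s and contact force between the fingers and dome below 0.1 N), for 0.2 s.
2. the vase stands upright in its ring, untouched and still, and the stand's foot is inside the brass circle (angle between vase's own z axis and vertical below 0.17 rad and distance between vase and stand_seat below 0.006 m and horizontal distance between stand and plinth below 0.0065 m and angle between stand's own z axis and vertical below 0.06 rad and linear speed of each of vase, stand below 0.02 m/s and angular speed of vase below 0.2 rad/s and contact force between the fingers and vase below 0.05 N and contact force between the fingers and stand below 0.1 N), for 0.3 s.
At the end, for the whole second after the job is handed in: The vase sits upright in its ring, leaning less than 0.17 rad (10 degrees), at rest; the stand stands flat with its foot inside the brass circle (centre within 6.5 mm of the plinth's axis); the dome is let go and sits flat on the ledge, centred within 6 mm (angle between vase's own z axis and vertical below 0.17 rad and distance between vase and stand_seat below 0.006 m and horizontal distance between stand and plinth below 0.0065 m and angle between stand's own z axis and vertical below 0.06 rad and linear speed of each of vase, stand, dome below 0.02 m/s and angular speed of vase below 0.2 rad/s and horizontal distance between dome and plinth below 0.006 m and z of dome in the frame of plinth between 0.0195 and 0.0245 m and angle between dome's own z axis and vertical below 0.03 rad and contact force between the fingers and dome below 0.1 N); the robot touches nothing.
It fails at once if the vase comes out of its ring (its ball more than 20 mm from its seat) (distance between vase and stand_seat above 0.02 m).
It fails at once if the vase is pressed or squeezed with more than 15 N (contact force between the fingers and vase above 15 N).
It fails at once if the dome knocks the vase or its stand (contact force between dome and vase above 0.5 N or contact force between dome and stand above 1 N).
It fails at once if the dome is banged down on mat or plinth (as by a fall of 20 mm: more than 120 N) or tips over (contact force between dome and mat above 120 N or contact force between dome and plinth above 120 N or angle between dome's own z axis and vertical above 0.5 rad).
It fails at once if another piece of china or the brush is moved more than 20 mm (distance of any of cup1, saucer1, cup2, saucer2, salt_cellar, sugar_bowl, milk_jug, brush from where it was at the start of the episode above 0.02 m).
It also fails if it takes over 72 s, if anything falls off the work surface, if the arm or the gripper's body presses on something with over 40 N, if the wrist force passes 120 N, or if a joint passes its speed limit or range.

### The arm

A 6-joint arm with a two-finger parallel gripper is mounted at the origin on the work surface. World frame = base frame: x ahead of the robot, y to its left, z up, the work surface at z = 0. Lengths are in m, angles in degrees, forces in N, time in s.
With the tool pointing down it reaches from about 0.375 to 0.75 m from the base axis. Payload 9 kg.
Tool frame: the origin (TCP) lies where the fingers leave the gripper's body, on its centre line; the fingertips stand 73 mm ahead of it and the grasp point (between the pads) lies 54 mm ahead of it (robot.tip_reach is the distance from the TCP to the fingertips, in m); z points along the fingers, y is the line along which they close (so a half turn about z gives the same grasp; the last joint's range is limited). The gripper opens to 85 mm and grips with 20 to 120 N. Pads are 22 mm wide; open, the fingers measure 114 mm over their backs; the gripper's body (76 mm by 85 mm) begins 54 mm behind the grasp point. The pads swing forward as they close: fully open they stand 13 mm farther back than shut.
Start: joints at [-87.244, 5.964, 5.575, 89.605, 0, 77.527], TCP at [0.158, -0.579, 0.304] pointing down, gripper open.
Joint ranges: [-171.21, 171.21], [-48.23, 106.86], [-62.78, 66.21], [-105.2, 120.99], [-86.42, 89.51], [-180, 180]. Speed limits (degrees/s): [127.2, 127.2, 147.25, 180, 180, 180].

### API

Orientations are given as [roll, pitch, yaw] about the fixed x, y, z axes, in that order (R = Rz(yaw) Ry(pitch) Rx(roll)).
In Python, from plant import robot gives the robot as it stands. Calls block until the motion is done:
- robot.move_pose(position, orientation): joint-space move of the TCP to a pose.
- robot.line_to(position, vel=0.15, rotation=None, guard=None): straight line of the TCP; rotation=None keeps the orientation; vel is the mean speed in m/s. With guard (N) it stops when the force on the tool has changed by that much, and returns True; else False.
- robot.goto_joints(angles): joint-space move.
- robot.set_gripper(opening): finger opening in m; the grip force is fixed at half the most; returns when the fingers have stopped.
- robot.pause(seconds).
- robot.ik(position, orientation): joint angles nearest the present ones, or None.
- robot.observe(): the state.
- robot.grab_frame(name): name is "scene" or "top" or "wrist"; returns the picture (400x640x3 uint8, blue, green, red); there is no depth.
- robot.get_calibration(name): a dict with "vertical_fov" (degrees; the focal length in pixels is half the picture's height over the tangent of half this angle, whatever the lens; pixels are square), "cx", "cy" (the principal point, pixels), "rvec" (rotation vector, rad) and "tvec" (3), from world to camera coordinates, as OpenCV has them. Camera axes: x right, y down, z forward; pixel columns grow to the right and rows downward; lengths in m; the calibration is good to about 2 mm. A picture is of the moment at which its call begins: read the wrist's pose just before it. get_calibration takes no time and is no camera call; for the wrist camera it gives the pose at the moment of the call.
A pose or a line that the arm cannot do raises robot.IKError and nothing moves.
- robot.job_done(): hands the job in; it is judged then, once.
The state is a dict: "time": time; "q": joint angles; "qvel": joint speeds; "joint_torque": joint torques, N m; "tool_pos": TCP position; "tcp_rot": TCP orientation; "ft_force": force on the tool from outside, world axes, zero at the start; "torque": the same for the moment, N m; "gripper_width": finger opening in m; "gripper_force": force on a finger pad.
Only numpy, scipy, OpenCV 4.12 (cv2) and the standard library are available. Lean on these libraries where they do the work, as an engineer would, in place of code of your own. Each camera call takes 0.05 s, during which the arm holds its last target. There are 200 camera calls.

## Working session

There is one attempt and no reset: what is moved stays moved. The work goes in short steps, each a Python script; the robot and the scene stay as the last script left them, time stands still between calls to the robot, and variables do not carry over. Pictures are saved under pics/ and viewed, at most 10 in all, crops included, and the job is handed in when it is done.

```bash
ls; mkdir -p pics; python3 - <<'E'
from plant import robot
import cv2
for n in("scene","top","wrist"):
    c=robot.get_calibration(n);print(n,c)
    cv2.imwrite(f"pics/{n}0.png",robot.grab_frame(n))
print(robot.observe())
E
```

```text
pics
scene {'vertical_fov': 53.6140641261673, 'cx': 317.2002499463411, 'cy': 197.32410969924973, 'rvec': array([ 2.21469356,  0.91854433, -0.36563515]), 'tvec': array([-0.39957037, -0.23153189,  1.77486559])}
top {'vertical_fov': 54.2829863093527, 'cx': 313.4823850662586, 'cy': 198.55042585006467, 'rvec': array([ 2.15177777, -2.13263917,  0.21361328]), 'tvec': array([-0.03129165,  0.60123703,  1.15482374])}
wrist {'vertical_fov': 71.11042636870867, 'cx': 327.44166696751654, 'cy': 201.0340765634749, 'rvec': array([-2.30404663,  1.76115132,  0.25995985]), 'tvec': array([-0.59767804, -0.03687375,  0.38003032])}
{'time': 0.15, 'q': array([-8.72446104e+01,  5.99204251e+00,  5.53898409e+00,  8.96018180e+01,
        5.88111609e-05,  7.75262315e+01]), 'qvel': array([-0.01073354, -0.11666721,  0.16831548,  0.0467094 ,  0.07059396,
       -0.0568935 ]), 'joint_torque': array([ 3.47907437e-03, -5.57363284e+01,  5.04001772e+01,  1.26004967e-02,
       -2.68940348e-04, -2.39436622e-05]), 'tool_pos': array([ 0.15760517, -0.57877078,  0.30330401]), 'tcp_rot': array([-1.79946432e+02, -1.19103128e-02,  1.52291525e+01]), 'ft_force': array([-0.84479902, -0.64598082,  0.48041832]), 'torque': array([0.01908331, 0.03918846, 0.00152277]), 'gripper_force': 0.0, 'gripper_width': 0.08515905573579313}
```

View pics/top0.png

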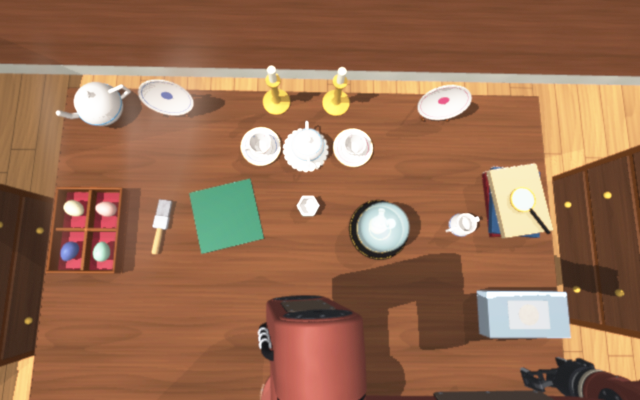

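View pics/scene0.png

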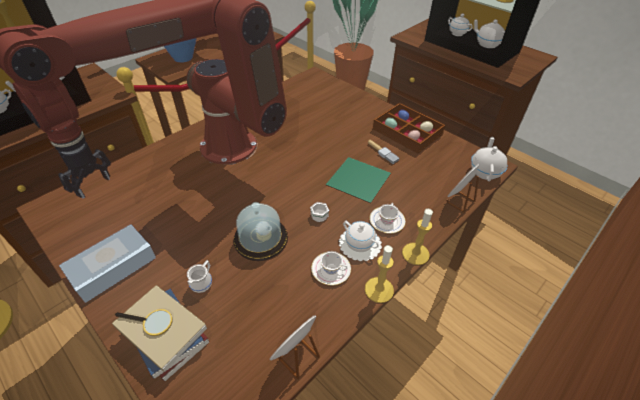

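The top view shows the mat centred near (226,216), the plinth and dome near (379,229), and the salt cellar at (308,206). Next I'll measure the mat and plinth, then take a wrist picture from above.

```bash
cat > h.py <<'E'
from plant import robot
import cv2, numpy as np
def cam(n):
    c=robot.get_calibration(n); f=200/np.tan(np.radians(c["vertical_fov"]/2))
    R=cv2.Rodrigues(np.array(c["rvec"]))[0]; t=np.array(c["tvec"]).ravel()
    return f,c["cx"],c["cy"],R,t
def cast(C,uv,z):
    f,cx,cy,R,t=C; uv=np.atleast_2d(np.array(uv,float))
    d=np.c_[(uv[:,0]-cx)/f,(uv[:,1]-cy)/f,np.ones(len(uv))]@R
    o=-R.T@t
    return o+d*((z-o[2])/d[:,2])[:,None]
def proj(C,P):
    f,cx,cy,R,t=C; p=np.atleast_2d(P)@R.T+t
    return np.c_[f*p[:,0]/p[:,2]+cx,f*p[:,1]/p[:,2]+cy]
def shot(n,name=None):
    C=cam(n); im=robot.grab_frame(n)
    if name: cv2.imwrite(f"pics/{name}.png",im)
    return C,im
def big(m):
    c=cv2.findContours(m.astype(np.uint8),cv2.RETR_EXTERNAL,cv2.CHAIN_APPROX_NONE)[0]
    return max(c,key=cv2.contourArea)[:,0,:]
E
python3 - <<'E'
from h import *
C=cam("top"); im=cv2.imread("pics/top0.png").astype(int)
b,g,r=im[...,0],im[...,1],im[...,2]
k=big((g>r+25)&(g>b+5)); P=cast(C,k,0.004)
rc=cv2.minAreaRect(P[:,:2].astype(np.float32)); print("mat",rc)
m=(im.max(2)<60); m[:180]=0;m[275:]=0;m[:,:335]=0;m[:,425:]=0
k=big(cv2.morphologyEx(m.astype(np.uint8),cv2.MORPH_CLOSE,np.ones((15,15))))
P=cast(C,k,0.022); print("plinth",cv2.minEnclosingCircle(P[:,:2].astype(np.float32)),cv2.fitEllipse(P[:,:2].astype(np.float32)))
print("salt",cast(C,(308,206),.04)); print(cast(C,(462,224),.07),cast(C,(306,150),.1))
E
```

```text
mat ((0.5535268783569336, 0.25121641159057617), (0.19905880093574524, 0.19861887395381927), 14.408215522766113)
plinth ((0.5125139355659485, -0.23248569667339325), 0.09201331436634064) ((0.5154239535331726, -0.2387976348400116), (0.17104262113571167, 0.17820240557193756), 36.72481155395508)
salt [[ 0.57994927 -0.00930221  0.04      ]]
[[ 0.52484382 -0.47849451  0.07      ]] [[ 0.74258807 -0.00101323  0.1       ]]
```

```bash
python3 - <<'E'
from h import *
robot.move_pose([0.47,-0.235,0.40],[180,0,0])
C,im=shot("wrist","w1"); o=-C[3].T@C[4]; print("cam",o,"fwd",C[3][2],robot.observe()["tool_pos"],robot.observe()["time"])
print(proj(C,[[.513,-.235,.022],[.513,-.235,.177]]))
E
```

```text
cam [ 0.5427354  -0.23419     0.47005339] fwd [-2.87716462e-01  9.29479371e-04 -9.57715184e-01] [ 0.46969423 -0.23577602  0.39962335] 1.9333
[[328.15325927 136.8207038 ]
 [328.42959861 147.00909123]]
```

View pics/w1.png

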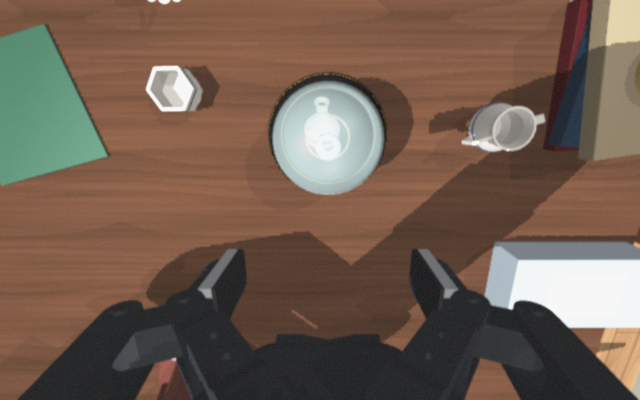

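The knob shows as a circle near (327,148), as predicted. The vase leans away from the robot, with its lip near (321,103). I'll refine the knob position, then grip and lift.

```bash
python3 - <<'E'
from h import *
C=cam("wrist"); im=cv2.imread("pics/w1.png"); 
g=cv2.cvtColor(im,cv2.COLOR_BGR2GRAY)
h=cv2.HoughCircles(cv2.resize(g[110:180,290:370],None,fx=4,fy=4,interpolation=cv2.INTER_CUBIC),cv2.HOUGH_GRADIENT,1,40,param1=100,param2=20,minRadius=40,maxRadius=70)
for c in h[0][:4]: u=c[:2]/4+[290,110]; print("knob",u,c[2]/4,cast(C,u,.177))
h=cv2.HoughCircles(g[50:220,240:420],cv2.HOUGH_GRADIENT,1,40,param1=100,param2=20,minRadius=50,maxRadius=68)
for c in h[0][:4]: u=c[:2]+[240,50]; print("outer",u,c[2],cast(C,u,.022),cast(C,u,.09))
v=cv2.resize(im[60:210,250:410],(800,750)[0:2],interpolation=cv2.INTER_CUBIC)
cv2.imwrite("pics/w1c.png",cv2.resize(v,(600,562)))
E
```

```text
Traceback (most recent call last):
TypeError: 'NoneType' object is not subscriptable
```

```bash
python3 - <<'E'
from h import *
C=cam("wrist"); im=cv2.imread("pics/w1.png")
cv2.imwrite("pics/w1c.png",cv2.resize(im[60:210,250:410],(640,600),interpolation=cv2.INTER_CUBIC))
print(cast(C,[(328,148),(328,148)],.177))
E
```

```text
[[ 0.51193076 -0.23463294  0.177     ]
 [ 0.51193076 -0.23463294  0.177     ]]
```

View pics/w1c.png

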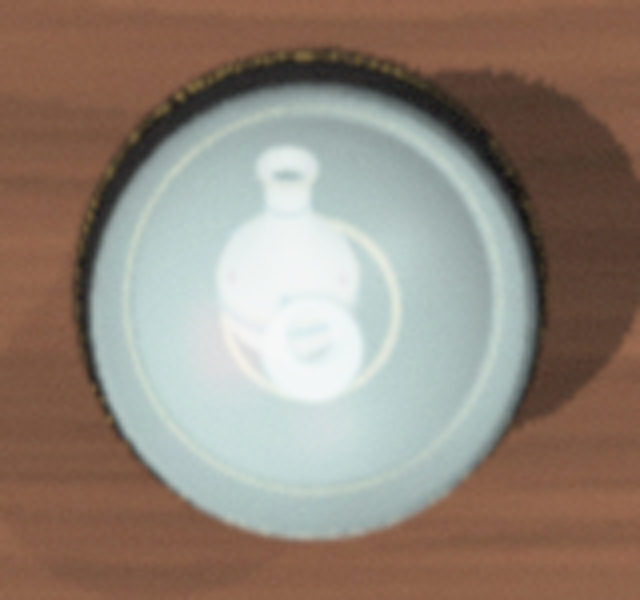

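```bash
python3 - <<'E'
from h import *
robot.move_pose([.513,-.2348,.28],[180,0,0]); robot.set_gripper(.06)
print(robot.line_to([.513,-.2348,.223],vel=.08,guard=8))
print(robot.observe()["ft_force"],robot.observe()["tool_pos"])
robot.set_gripper(.02); s=robot.observe(); print(s["gripper_width"],s["gripper_force"],s["ft_force"],s["tool_pos"])
robot.line_to([.513,-.2348,.25],vel=.05); robot.line_to([.513,-.2348,.36],vel=.15)
s=robot.observe(); print(s["ft_force"],s["time"],s["gripper_width"],s["tool_pos"])
robot.line_to([.5535,.2512,.36],vel=.2)
robot.line_to([.5535,.2512,.225],vel=.1)
robot.pause(.2)
print(robot.line_to([.5535,.2512,.203],vel=.02,guard=5))
s=robot.observe(); print(s["ft_force"],s["time"],s["tool_pos"],s["gripper_width"])
E
```

```text
False
[0.70036347 0.59414782 0.68581577] [ 0.51317517 -0.23492689  0.22348743]
0.02641782896485138 58.931095004081726 [-0.11612058 -2.80695446  4.00137579] [ 0.51324515 -0.23528627  0.22373647]
[-0.82442215  0.58139242 -3.81224621] 5.725 0.025859446326099336 [ 0.51284249 -0.23469778  0.35897526]Traceback (most recent call last):
  File "<stdin>", line 8, in <module>
plant.IKError: the arm cannot follow that straight line within its joint ranges
```

```bash
python3 - <<'E'
from h import *
print(robot.observe()["q"])
for yaw in(0,49,90,-49,-90):
  for z in(.36,.205): print(yaw,z,robot.ik([.5535,.2512,z],[180,0,yaw]))
E
```

```text
[-3.78753832e+01  8.94640335e-01  6.07459281e+00  9.52595959e+01
 -1.37966042e-04  1.42125971e+02]
0 0.36 [  12.09954408    8.62675309   14.31227862   95.68552553    0.
 -167.90045592]
0 0.205 [  12.09954408    7.5603832    -2.99056205   79.44905475    0.
 -167.90045592]
49 0.36 [ 12.09954408   8.62675309  14.31227862  95.68552553   0.
 143.09954408]
49 0.205 [ 12.09954408   7.5603832   -2.99056205  79.44905475   0.
 143.09954408]
90 0.36 [ 12.09954408   8.62675309  14.31227862  95.68552553   0.
 102.09954408]
90 0.205 [ 12.09954408   7.5603832   -2.99056205  79.44905475   0.
 102.09954408]
-49 0.36 [  12.09954408    8.62675309   14.31227862   95.68552553    0.
 -118.90045592]
-49 0.205 [  12.09954408    7.5603832    -2.99056205   79.44905475    0.
 -118.90045592]
-90 0.36 [ 12.09954408   8.62675309  14.31227862  95.68552553   0.
 -77.90045592]
-90 0.205 [ 12.09954408   7.5603832   -2.99056205  79.44905475   0.
 -77.90045592]
```

```bash
python3 - <<'E'
from h import *
robot.move_pose([.5535,.2512,.36],[180,0,49])
robot.line_to([.5535,.2512,.225],vel=.1)
robot.pause(.2)
hit=robot.line_to([.5535,.2512,.200],vel=.02,guard=4)
s=robot.observe(); print(hit,s["ft_force"],s["time"],s["tool_pos"],s["gripper_width"])
E
```

```text
True [ 1.44951454 -1.54381269  5.00384558] 10.1083 [0.55362376 0.25085152 0.20545588] 0.026265950882936945
```

```bash
python3 - <<'E'
from h import *
robot.set_gripper(.06); robot.pause(.3)
robot.line_to([.5535,.2512,.29],vel=.15)
robot.move_pose([.455,-.235,.30],[180,0,0])
robot.pause(.2)
C,im=shot("wrist","w2"); np.savez("w2.npz",f=C[0],cx=C[1],cy=C[2],R=C[3],t=C[4])
print(proj(C,[[.513,-.235,.026],[.513,-.235,.0627]]),robot.observe()["time"])
u=proj(C,[[.513,-.235,.05]])[0].astype(int); x0=max(0,u[0]-100);y0=max(0,u[1]-95); print(x0,y0)
cv2.imwrite("pics/w2c.png",cv2.resize(im[y0:y0+190,x0:x0+200],(600,570),interpolation=cv2.INTER_CUBIC))
E
```

```text
[[329.42210643 130.48589467]
 [329.6371718  132.05789111]] 13.6083
229 36
```

View pics/w2c.png

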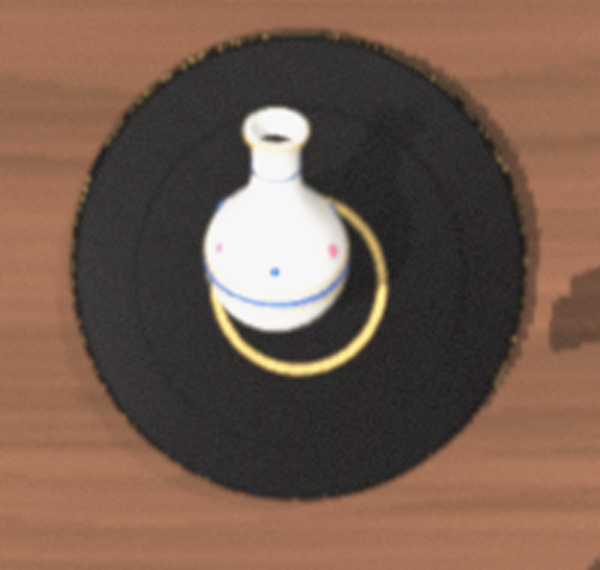

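The plinth fills the crop with the vase leaning away, its lip at crop (275,130). The brass circle is partly hidden. I'll fit the circles numerically.

```bash
cat >> h.py <<'E'
from scipy.optimize import least_squares
def fitc(P):
    P=P[:,:2]
    r=least_squares(lambda q:np.hypot(P[:,0]-q[0],P[:,1]-q[1])-q[2],[*P.mean(0),.03],loss="soft_l1",f_scale=.001)
    return r.x, np.sqrt(np.mean(r.fun**2))
E
python3 - <<'E'
from h import *
d=np.load("w2.npz"); C=(float(d["f"]),float(d["cx"]),float(d["cy"]),d["R"],d["t"])
im=cv2.imread("pics/w2.png").astype(int); b,g,r=im[...,0],im[...,1],im[...,2]
print("cam",-C[3].T@C[4])
roi=np.zeros(g.shape,bool); roi[40:215,240:420]=1
m=roi&(r>b+50)&(r>130)&(g>b+30); ys,xs=np.nonzero(m)
P=cast(C,np.c_[xs,ys],.026); c0=np.array([.513,-.235]); rr=np.hypot(*(P[:,:2]-c0).T); k=rr<.055
print("brass n",k.sum(),fitc(P[k]),P[k].min(0),P[k].max(0))
dk=cv2.morphologyEx((roi&(im.max(2)<75)).astype(np.uint8),cv2.MORPH_CLOSE,np.ones((9,9)))
K=big(dk); print("plinth",fitc(cast(C,K,.022)))
w=roi&(im.min(2)>140); ys,xs=np.nonzero(w); print("white bbox",xs.min(),xs.max(),ys.min(),ys.max())
# ball circle lower part
K=big(w); lip=cast(C,[(229+276/3,36+130/3)],.10); print("lip@.10",lip)
# ball: outline pts in lower half
L=K[(K[:,1]>36+235/3)]; q,_=fitc(np.c_[L.astype(float)*.001]); print("ball px",q*1000, cast(C,[q[:2]*1000],.0627))
E
```

```text
cam [ 0.52830793 -0.23279936  0.37043503]
brass n 427 (array([ 0.5128916 , -0.23320876,  0.0335128 ]), np.float64(0.002684151514650917)) [ 0.4777297  -0.26818329  0.026     ] [ 0.5645197  -0.19846859  0.026     ]
plinth (array([ 0.51306487, -0.23382376,  0.09010843]), np.float64(0.0006375478015520747))
white bbox 297 356 72 159
lip@.10 [[ 0.56059873 -0.22688621  0.1       ]]
ball px [319.14036294 126.63319191  22.40037951] [[ 0.51859904 -0.22382106  0.0627    ]]
```

The plinth centre is (0.513,-0.2335) and the brass circle agrees with it. The ball sits at about (0.5186,-0.2238) and fits a 25 mm radius. The lip lies about 42 mm out towards +x, which fits the 49° lean. Next I'll tip the vase by pushing the lip inward with closed fingers that rise along the arc.

```bash
python3 - <<'E'
from h import *
c=np.array([.5186,-.2238]); a=np.radians(-4); u=np.array([np.cos(a),np.sin(a)])
def P(face,tip): return [*(c+u*(face+.011)),tip+.073]
robot.set_gripper(0.0)
robot.move_pose(P(.062,.16),[180,0,-4])
print("down",robot.line_to(P(.062,.078),vel=.1,guard=4))
ok=False
for f,t in[(.045,.080),(.035,.090),(.025,.100),(.0175,.103),(.0105,.104)]:
    ok=robot.line_to(P(f,t),vel=.04,guard=4)
    print(f,ok,robot.observe()["ft_force"])
    if ok: break
robot.line_to(P(.03,.108),vel=.06)
robot.line_to(P(.05,.16),vel=.15)
robot.move_pose([.455,-.235,.30],[180,0,0]); robot.pause(.2)
C,im=shot("wrist","w3"); np.savez("w3.npz",f=C[0],cx=C[1],cy=C[2],R=C[3],t=C[4]); print(robot.observe()["time"])
cv2.imwrite("pics/w3c.png",cv2.resize(im[36:226,229:429],(600,570),interpolation=cv2.INTER_CUBIC))
E
```

```text
down False
0.045 False [-0.57062064 -0.79059901  0.78849279]
0.035 False [-0.01048362 -0.18733605 -0.05340089]
0.025 False [ 0.66760622 -0.11737675  0.36017388]
0.0175 False [-0.647846    0.2306876  -0.44319194]
0.0105 False [ 0.69566838 -0.22662374  0.25476708]
19.9667
```

View pics/w3c.png

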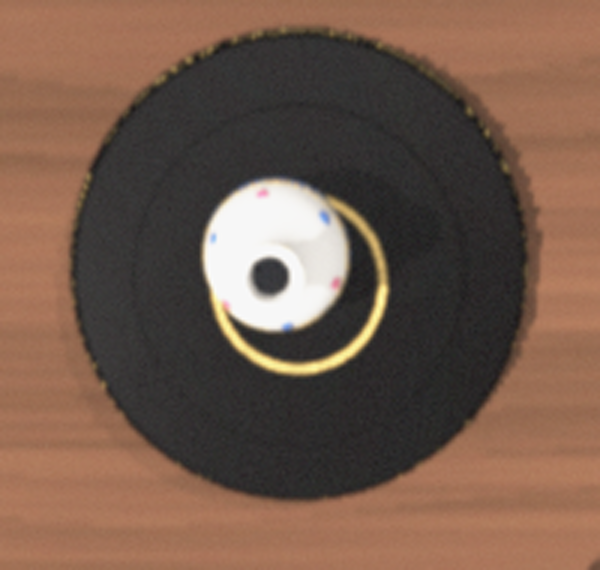

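The vase is now nearly upright, with its mouth at crop (270,277) and the ball outline centred near (276,256).

```bash
python3 - <<'E'
from h import *
d=np.load("w3.npz"); C=(float(d["f"]),float(d["cx"]),float(d["cy"]),d["R"],d["t"])
im=cv2.imread("pics/w3.png").astype(int)
roi=np.zeros(im.shape[:2],bool); roi[80:160,280:360]=1
w=roi&(im.min(2)>100); K=big(w); (q,s,a)=cv2.fitEllipse(K); print("ball",q,s,a)
B=cast(C,[q],.0627)[0]; print(B)
L=cast(C,[(229+269.5/3-.3,36+277/3-.3)],.1127)[0]; print("lip",L,"lean deg",np.degrees(np.arcsin((L-B)[:2]/.05)))
dk=roi*0
b,g,r=im[...,0],im[...,1],im[...,2]
m=(r>b+60)&(r>140)&(g>b+40); m[:80]=0;m[170:]=0;m[:,:290]=0;m[:,365:]=0
ys,xs=np.nonzero(m);print("brass",fitc(cast(C,np.c_[xs,ys],.026)))
# ideal mouth pixel for upright
print(proj(C,[[*B[:2],.1127]]), proj(C,[[.513,-.2335,.026]]))
E
```

```text
ball (324.8759765625, 126.68778228759766) (53.698081970214844, 65.73793029785156) 145.44314575195312
[ 0.51828036 -0.22992813  0.0627    ]
lip [ 0.51878156 -0.22483206  0.1127    ] lean deg [0.57434646 5.84983077]
brass (array([ 0.5127427 , -0.2332913 ,  0.03345881]), np.float64(0.0012680181089168307))
[[324.27897793 128.61720419]] [[328.21648265 130.22112205]]
```

```bash
cat >> h.py <<'E'
def vase(C,im):
    i=im.astype(int); w=np.zeros(i.shape[:2],bool); u=proj(C,[[.513,-.2335,.06]])[0].astype(int)
    s=np.s_[u[1]-50:u[1]+50,u[0]-50:u[0]+50]; w[s]=((i.min(2)>120)&(np.ptp(i,axis=2)<45))[s]
    w=cv2.morphologyEx(w.astype(np.uint8),cv2.MORPH_OPEN,np.ones((7,7)))
    K=big(w); (q,r)=cv2.minEnclosingCircle(K); e=cv2.fitEllipse(K)
    dk=np.zeros_like(w); cv2.drawContours(dk,[K.reshape(-1,1,2)],-1,1,-1)
    dk=cv2.erode(dk,np.ones((7,7)))&(i.max(2)<110).astype(np.uint8)
    M=cv2.moments(big(dk)); l=(M["m10"]/M["m00"],M["m01"]/M["m00"])
    B=cast(C,[e[0]],.0627)[0]; L=cast(C,[l],.1127)[0]
    print("ball",e[0],e[1],q,r,B,"mouth",l,L,"lean",np.degrees(np.arcsin((L-B)[:2]/.05)))
    return B,L
E
python3 - <<'E'
from h import *
d=np.load("w3.npz"); C=(float(d["f"]),float(d["cx"]),float(d["cy"]),d["R"],d["t"])
vase(C,cv2.imread("pics/w3.png"))
E
```

```text
ball (320.18487548828125, 121.09723663330078) (46.186466217041016, 47.832786560058594) (320.23443603515625, 120.6805419921875) 25.105960845947266 [ 0.52397196 -0.22500334  0.0627    ] mouth (318.4663023679417, 127.70856102003641) [ 0.51906047 -0.22477515  0.1127    ] lean [-5.63724871  0.26149606]
```

```bash
cat >> h.py <<'E'
from scipy.spatial.transform import Rotation as Ro
def pushpose(d,phi=18):
    p=np.radians(phi); d3=np.array([*d,0.]); up=np.array([0,0,1.])
    Z=-np.cos(p)*up+np.sin(p)*d3; X=-(np.cos(p)*d3+np.sin(p)*up); Y=np.cross(Z,X)
    rpy=Ro.from_matrix(np.c_[X,Y,Z]).as_euler("xyz",degrees=True)
    return (lambda c,s,z: list(np.array([*(np.array(c)-np.array(d)*s),z])-.073*Z+.011*X)), list(rpy)
def slide(c,g):
    c,g=np.array(c),np.array(g); d=(g-c)/np.linalg.norm(g-c)
    E,rpy=pushpose(d); robot.set_gripper(0.0)
    robot.move_pose(E(c,.055,.13),rpy)
    print("down",robot.line_to(E(c,.045,.040),vel=.1,guard=5))
    print("near",robot.line_to(E(c,.030,.040),vel=.05,guard=5))
    print("push",robot.line_to(E(g,.0237,.040),vel=.012,guard=8),robot.observe()["ft_force"])
    robot.line_to(E(g,.050,.040),vel=.06); robot.line_to(E(g,.055,.13),vel=.15)
def look(name):
    robot.move_pose([.455,-.235,.30],[180,0,0]); robot.pause(.2)
    C,im=shot("wrist",name); np.savez(name+".npz",f=C[0],cx=C[1],cy=C[2],R=C[3],t=C[4])
    cv2.imwrite(f"pics/{name}c.png",cv2.resize(im[36:226,229:429],(600,570),interpolation=cv2.INTER_CUBIC))
    print("t",robot.observe()["time"]); return vase(C,im)
E
python3 - <<'E'
from h import *
E,rpy=pushpose(np.array([-.79,-.61])); print(rpy,robot.ik(E([.524,-.225],.055,.13),rpy),robot.ik(E([.513,-.2335],.0237,.04),rpy))
slide([.524,-.225],[.513,-.2335]); look("w4")
E
```

```text
[np.float64(180.0), np.float64(18.0), np.float64(37.673593339830454)] [-22.40161235  21.30269186  10.54872014  88.45304629 -15.53453425
 121.18329947] [-25.99515372  18.88088802  -1.8756321   77.44455875 -16.07854246
 117.49151415]
down False
near False
push False [1.20131495 1.48232276 0.58149851]
t 26.5917
ball (328.48370361328125, 130.57322692871094) (45.812862396240234, 46.93208312988281) (328.32501220703125, 130.0812530517578) 24.74100112915039 [ 0.51432652 -0.2330888   0.0627    ] mouth (328.2394636015326, 138.55747126436782) [ 0.50974364 -0.23281404  0.1127    ] lean [-5.25897137  0.31484969]
```

View pics/w4c.png

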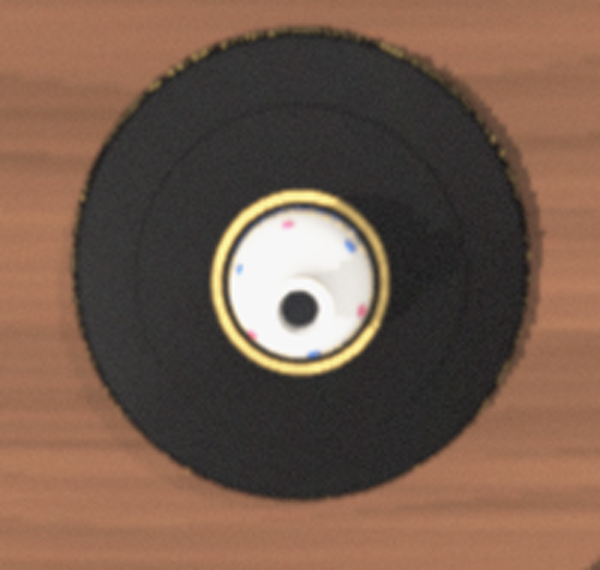

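The stand now sits concentric in the brass circle: ball at crop (302,283), circle centre about (301,284). The lean is about 5°, inside the 10° limit, so I'll leave it and fetch the dome.

```bash
python3 - <<'E'
from h import *
robot.set_gripper(.06)
robot.move_pose([.5535,.2512,.29],[180,0,49])
print(robot.line_to([.5535,.2512,.2058],vel=.08,guard=8))
robot.set_gripper(.02); s=robot.observe(); print(s["gripper_width"],s["ft_force"])
robot.line_to([.5535,.2512,.23],vel=.05); robot.line_to([.5535,.2512,.37],vel=.15)
robot.move_pose([.513,-.2343,.37],[180,0,0]); robot.pause(.3)
s=robot.observe(); print(s["time"],s["tool_pos"],s["tcp_rot"],s["ft_force"],s["gripper_width"])
robot.line_to([.513,-.2343,.245],vel=.1); robot.pause(.3)
hit=robot.line_to([.513,-.2343,.221],vel=.015,guard=4)
s=robot.observe(); print(hit,s["ft_force"],s["time"],s["tool_pos"])
E
```

```text
False
0.02590000740640323 [ 1.19846393 -1.29434135  3.11477024]
34.3833 [ 0.51321185 -0.23384568  0.37000279] [-1.79997058e+02  1.01495691e-03  5.10604776e-02] [ 0.05431483 -0.66059893 -3.50994857] 0.026306906447387736
True [ 0.31997514 -2.42762944  4.68077127] 37.325 [ 0.51290542 -0.234579    0.22423273]
```

```bash
python3 - <<'E'
from h import *
robot.set_gripper(.06); robot.pause(.2)
robot.line_to([.513,-.2343,.30],vel=.1)
robot.move_pose([.455,-.235,.40],[180,0,0]); robot.pause(.2)
C,im=shot("wrist","w5"); u=proj(C,[[.513,-.235,.05]])[0].astype(int)
y0=max(0,u[1]-90); cv2.imwrite("pics/w5c.png",cv2.resize(im[y0:y0+150,u[0]-80:u[0]+80],(640,600),interpolation=cv2.INTER_CUBIC))
_,sc=shot("scene"); a=cv2.resize(sc[190:270,215:310],(640,539),interpolation=cv2.INTER_CUBIC); cv2.imwrite("pics/s5.png",a)
print(robot.observe()["time"])
E
```

```text
39.7083
```

View pics/w5c.png

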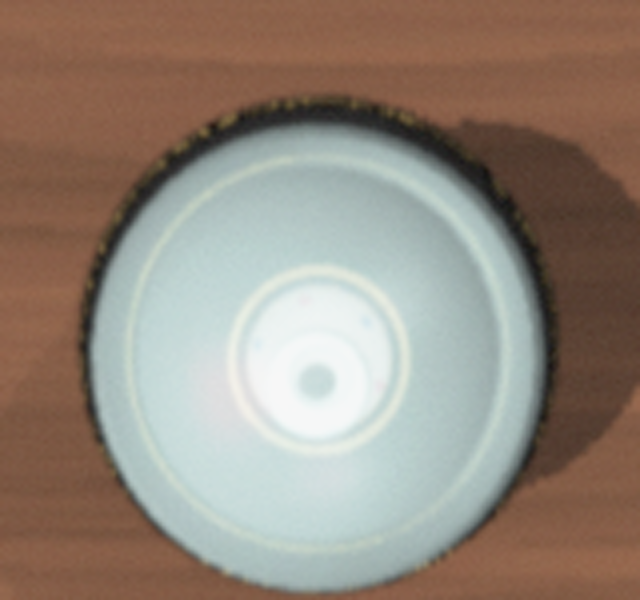

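View pics/s5.png

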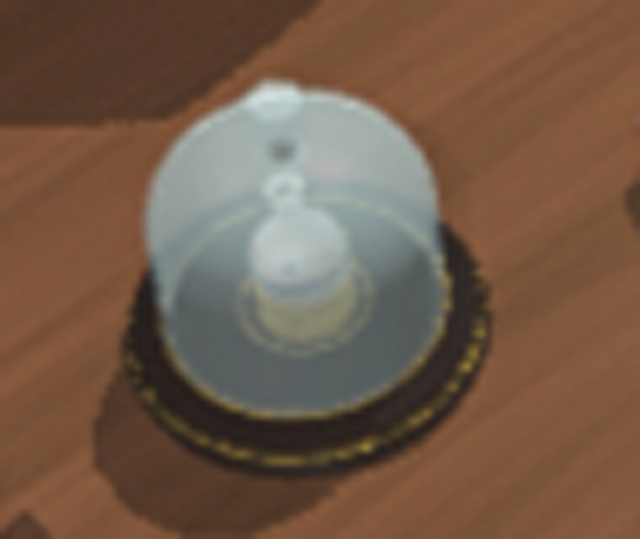

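The dome sits concentric on the ledge: rim centre at about (315,355) and inlay at (318,360). The vase is upright inside and the stand is within the circle, so I'm handing in.

```bash
python3 -c "
from plant import robot
print(robot.job_done())"
```

```text
the job is handed in; nothing more can be done
None
```

I handed the job in with about 40 s of the 72 s used: the vase leans about 5° in its ring (limit 10°), the stand's foot is about 1.5 mm off the circle's centre (limit 6.5 mm), and the dome looks seated and centred in the last pictures; hand-in returned no verdict.

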